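Stop the bead lathe and raise its counterweighted guard

TASK

The bead blank on the small lathe needs checking: press the lathe's big mushroom-headed stop button fully in and let it go, then push the clear guard up past its balance point, so that it tips over and stays fully raised by itself. Push gently with the fingers, without gripping the guard or throwing it open; do not press the small start button, and leave everything else on the bench where it is.

Things in the scene. Friction and masses are not known exactly. Their poses are not given: they have to be found in the camera images.
- lathe: Bench lathe for turning beads, fixed to the bench: plywood board 155 x 350 x 12 mm, aluminium bed, grey headstock with chuck at its +y end (115 mm high), tailstock with handwheel at its -y end, a dark wooden blank between, the clear guard over it. Origin on the bench under the middle of the bed; x points away from the robot, y along the bed. The board reaches from x = -100 to +55 mm.
- guard (a joint): The guard's hinge, in rad. 0: closed, resting on its lower stop; 1.5: fully raised, resting on its raised stop. Positive lifts the front lip up and away from the robot (a positive turn about the lathe's +y axis). Let go past the balance point, it takes about a second to reach the raised stop.
- guard_hinge (a point): Middle of the guard's hinge axis, 70 mm above the bench, 80 mm along the lathe's +x from its origin; axis along the lathe's y; axes as the lathe's. Guard: clear hood 180 mm wide on dark side arms, a round steel counterweight bar behind the hinge, about 0.9 kg in all, damped hinge. It balances at 0.63 rad: left below that it falls shut, above it it tips over by itself to the raised stop.
- guard_lip (a point): Middle of the guard's lip, where to push: a round aluminium edge 14 mm in diameter, 180 mm long, parallel to the hinge, 25 mm forward of the hood's top front edge and joined to it by a solid web. The point is on the round edge's centre line and moves with the guard, 202 mm from the hinge axis. Closed: 168 mm in front of the axis, 113 mm above it (183 mm above the bench). Lifting it takes 1 to 3 N.
- control: The lathe's control box, grey with a white top, 130 x 110 x 60 mm, fixed to the bench beside the lathe (left or right). Origin under its middle, z up. On its top: the mushroom stop button, the small start button, a window and a speed knob at the rear.
- stop (a joint): Travel of the stop button in m: 0 released, 0.006 fully in. It springs back when let go; it starts to move at 2 N and fully in takes 6 N.
- stop_top (a point): Centre of the top of the stop button, 95 mm above the bench when released: black mushroom head 40 mm in diameter, standing 35 mm above the box; pressed straight down. In the control box's frame it is at x = -22, y = -22 mm.
- start (a joint): Travel of the start button in m: 0 released, 0.003 fully in. To be left alone.
- start_top (a point): Centre of the top of the start button: black, 16 mm in diameter, only 10 mm above the box, 56 mm from the stop button.
- caddy: Clear box 110 x 110 x 80 mm with four glue bottles, 150 mm high in all, fixed to the bench on the other side of the lathe from the control box. Origin under its middle.
- tray: Loose round wooden tray with beads, 120 mm in diameter, 25 mm high. Origin under its middle.
- scissors: Loose scissors lying flat, 150 mm long, 10 mm high. Origin under the pivot.
- phone: Loose telephone lying flat, 150 x 72 x 10 mm. Origin under its middle.
- glue: Loose glue bottle, upright, 38 mm in diameter, 110 mm high. Origin under its middle.
- jar: Loose glass jar, upright, 60 mm in diameter, 70 mm high. Origin under its middle.
- spool: Loose spool of cord, upright, 60 mm in diameter, 65 mm high. Origin under its middle.
Mind the look-alikes: they are no part of the job. Leave any blue look-alike of the control alone.

How it is judged:
On the way, in this order (a step that is already met when the one before it is completed fails the run):
1. the stop button is pressed in, the guard still down (value of joint stop above 0.0045 m and value of joint guard below 0.1 rad), for 0.1 s.
2. the guard has tipped over onto its raised stop (value of joint guard above 1.42 rad), for 0.2 s.
At the end, for the whole second after the job is handed in: The stop button was pressed (at least 4.5 of its 6 mm) while the guard was still down and is released again; the guard then stands still on its raised stop (above 1.42 of 1.5 rad) with nothing holding it (value of joint guard above 1.42 rad and velocity of joint guard between -0.1 and 0.1 rad/s and value of joint stop below 0.002 m); the robot touches nothing.
It fails at once if the start button is pressed (value of joint start above 0.0015 m).
It fails at once if a loose thing on the bench is moved by more than 30 mm (distance of any of tray, scissors, phone, glue, jar, spool from where it was at the start of the episode above 0.03 m).
It fails at once if a bottle, jar or spool is tipped (angle between any of glue, jar, spool's own z axis and vertical above 0.35 rad).
It fails at once if the guard is thrown open (faster than 3 rad/s) (velocity of joint guard above 3 rad/s).
It fails at once if the guard or lathe is gripped or forced (more than 36 N from the fingers) (contact force between the fingers and lathe above 36 N).
It also fails if it takes over 51 s, if anything falls off the work surface, if the arm or the gripper's body presses on something with over 40 N, if the wrist force passes 120 N, or if a joint passes its speed limit or range.

ROBOT

A 6-joint arm with a two-finger parallel gripper is mounted at the origin on the work surface. World frame = base frame: x ahead of the robot, y to its left, z up, the work surface at z = 0. Lengths are in m, angles in rad, forces in N, time in s.
With the tool pointing down it reaches from about 0.375 to 0.975 m from the base axis. Payload 3.8 kg.
Tool frame: the origin (TCP) lies on the centre line of the jaws, within the pads' length; the fingertips stand 8 mm ahead of it and the grasp point (between the pads) lies 11 mm behind it; z points along the fingers, y is the line along which they close (so a half turn about z gives the same grasp; the last joint's range is limited). The gripper opens to 88 mm and grips with 3 to 60 N. Pads are 18 mm wide; open, the fingers measure 123 mm over their backs; the gripper's body (75 mm by 187 mm) begins 45 mm behind the grasp point.
Start: joints at [-1.213, 0.264, 1.604, -0, 1.274, -0.037], TCP at [0.26, -0.623, 0.247] pointing down, gripper open.
Joint ranges: [-2.63, 2.63], [-0.94, 2.18], [0.31, 2.57], [-1.31, 4.45], [0, 2.66], [-2.55, 2.55]. Speed limits (rad/s): [2.57, 2.57, 3.14, 3.14, 3.14, 3.14].

INTERFACE

Orientations are given as a unit quaternion [x, y, z, w].
In Python, from rig import robot gives the robot as it stands.
- The arm moves only by the tool servo_tool, never from a script. Its argument "series" is a list of rows, each an object of numbers: "hand": the finger opening in cm, from 0 to 8.81; "tx", "ty", "tz": the shift along the tool's x, y, z in cm; "wx", "wy", "wz": the turn, a rotation vector about the tool's x, y, z in degrees. A call has 1 to 5 rows; each row is the pose to reach, as a shift and turn from the pose commanded when the call began, along the tool's axes at that moment; what a row does not reach only later rows make up. A row lasts 1/10 s, in which the tool goes at most 50 mm and 8.59 degrees, less where a joint would pass 70% of its speed; a pose out of reach is approached as far as the arm can. A call with a gripper value outside its range is refused whole. The fingers move at their own pace and stop on an object; "squeeze" is the grip in N (left out, the last holds). Time passes only in rows, so rows that repeat a pose let the fingers close. It gives the time, the measured TCP pose, the force, the opening and the grip force at its end, in the units of the state.
- robot.sense(): the state, without advancing time (a new reading comes with each control period).
- robot.read_camera(name): name is "scene" or "top" or "wrist"; returns the picture (420x560x3 uint8, blue, green, red); there is no depth.
- robot.get_calibration(name): a dict with "camera_matrix" (3x3 intrinsics, pixels), "cam_to_world" (4x4, takes a point from camera to world coordinates); the wrist camera has in their place "tool_from_camera" (4x4, takes a point from camera to tool coordinates, whose origin is the TCP and whose axes are the flange's). Camera axes: x right, y up, looking along -z (the intrinsics and any distortion apply to the point x, -y, -z); pixel columns grow to the right and rows downward; lengths in m; the calibration is good to about 2 mm. A picture is of the moment at which its call begins: read the wrist's pose just before it. get_calibration takes no time and is no camera call.
- robot.job_done(): hands the job in; it is judged then, once.
The state is a dict: "t": time; "joint_positions": joint angles; "joint_velocities": joint speeds; "effort": joint torques, N m; "eef_pos": TCP position; "tool_rot": TCP orientation; "contact_force": force on the tool from outside, world axes, zero at the start; "moment": the same for the moment, N m; "grip_width": finger opening in m; "finger_force": force on a finger pad.
Only numpy, scipy, OpenCV 4.12 (cv2) and the standard library are available. Lean on these libraries where they do the work, as an engineer would, in place of code of your own. Each camera call takes 0.05 s, during which the arm holds its last target. There are 200 camera calls.

## Working session

There is one attempt and no reset: what is moved stays moved. The work goes in short steps, Python scripts to look and compute and a tool call to move; the robot and the scene stay as the last step left them, time stands still between calls to the robot, and variables do not carry over. Pictures are saved under pics/ and viewed, at most 10 in all, crops included, and the job is handed in when it is done.

Besides the shell and the picture viewer there is one more tool, called after ">>>" by a JSON object that holds its "op" and its "data", one argument or row to a line. servo_tool: Moves the arm, as the interface text tells. Its arguments: {"type":"object","properties":{"series":{"type":"array"},"squeeze":{"type":"number"}},"required":["series"]}

```bash
mkdir -p pics
cat > h.py <<'E'
import numpy as np, cv2
from rig import robot
def ray(name,u,v,z):
    c=robot.get_calibration(name);K=np.array(c["camera_matrix"]);T=np.array(c["cam_to_world"])
    d=np.linalg.inv(K)@[u,v,1];d=T[:3,:3]@(d*[1,-1,-1]);o=T[:3,3]
    return o+d*(z-o[2])/d[2]
def proj(name,p):
    c=robot.get_calibration(name);K=np.array(c["camera_matrix"]);T=np.array(c["cam_to_world"])
    q=(T[:3,:3].T@(np.array(p)-T[:3,3]))*[1,-1,-1];q=K@q;return q[:2]/q[2]
E
python3 - <<'E'
from h import *
for n in("top","scene"):
    cv2.imwrite(f"pics/{n}0.png",robot.read_camera(n)); c=robot.get_calibration(n); print(c)
s=robot.sense();print(s["t"],s["eef_pos"],s["tool_rot"],s["contact_force"])
E
```

```text
{'camera_matrix': array([[436.48736682,   0.        , 277.65119201],
       [  0.        , 436.48736682, 201.29677789],
       [  0.        ,   0.        ,   1.        ]]), 'cam_to_world': array([[-0.00281188,  0.99797027, -0.06361937,  0.42173433],
       [-0.99988765, -0.00186919,  0.01487239,  0.02696477],
       [ 0.01472329,  0.06365404,  0.99786341,  1.14996132],
       [ 0.        ,  0.        ,  0.        ,  1.        ]])}
{'camera_matrix': array([[486.19234041,   0.        , 276.18112782],
       [  0.        , 486.19234041, 208.29204578],
       [  0.        ,   0.        ,   1.        ]]), 'cam_to_world': array([[-0.8428883 , -0.40907978,  0.34956123,  1.02738767],
       [ 0.53787359, -0.65890858,  0.52586261,  0.79474559],
       [ 0.01520913,  0.63126319,  0.77541954,  1.27131229],
       [ 0.        ,  0.        ,  0.        ,  1.        ]])}
0.1 [ 0.2594145  -0.62249002  0.24552039] [ 9.80575279e-01  1.96140528e-01 -1.69029025e-04 -9.93270386e-04] [-0.64800561  0.43950518  0.23331449]
```

View pics/top0.png

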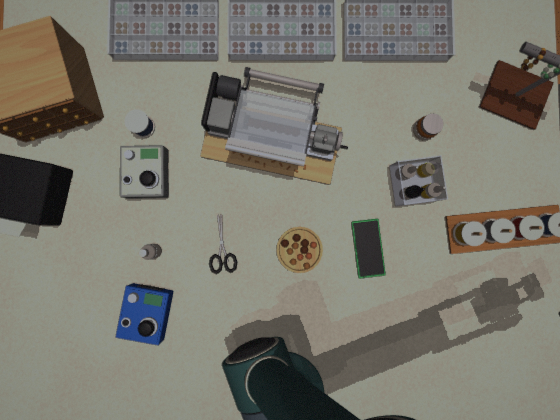

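View pics/scene0.png

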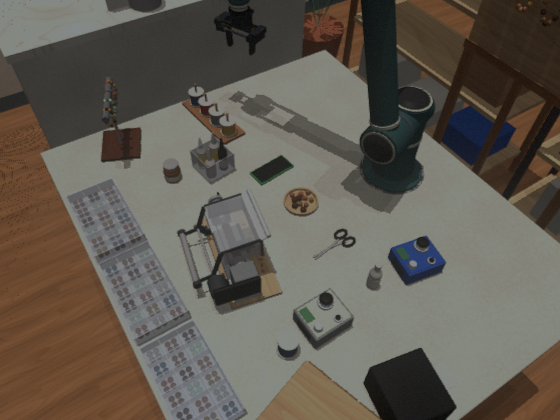

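Two control boxes are in the top view: a grey one with a white top at (143,172), beside the lathe, and a blue look-alike at (144,314). The grey one fits the description, with its mushroom at about (148,179) and the start button at about (127,180). I'll confirm this in one enlarged crop and measure from it.

Run:
```python
from h import *
im=cv2.imread("pics/top0.png")
a=cv2.resize(im[135:210,105:180],None,fx=5,fy=5,interpolation=cv2.INTER_CUBIC)
b=cv2.resize(im[60:190,195:355],None,fx=2.6,fy=2.6,interpolation=cv2.INTER_CUBIC)[:375]
s=cv2.imread("pics/scene0.png")
cv2.imwrite("pics/crop1.png",np.hstack([a,b]))
cv2.imwrite("pics/crop2.png",cv2.resize(s[180:350,170:370],None,fx=3.4,fy=3.4,interpolation=cv2.INTER_CUBIC))
print(a.shape,b.shape)
```

```text
Traceback (most recent call last):
ValueError: all the input array dimensions except for the concatenation axis must match exactly, but along dimension 0, the array at index 0 has size 375 and the array at index 1 has size 338
```

Run:
```python
from h import *
im=cv2.imread("pics/top0.png")
a=cv2.resize(im[135:210,105:180],(375,375),interpolation=cv2.INTER_CUBIC)
b=cv2.resize(im[60:200,195:355],(425,372),interpolation=cv2.INTER_CUBIC)
b=cv2.copyMakeBorder(b,0,3,0,0,cv2.BORDER_CONSTANT)
s=cv2.imread("pics/scene0.png")
cv2.imwrite("pics/crop1.png",np.hstack([a,b]))
cv2.imwrite("pics/crop2.png",cv2.resize(s[180:350,170:370],None,fx=3.4,fy=3.4,interpolation=cv2.INTER_CUBIC))
```

```text
(no output)
```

View pics/crop1.png

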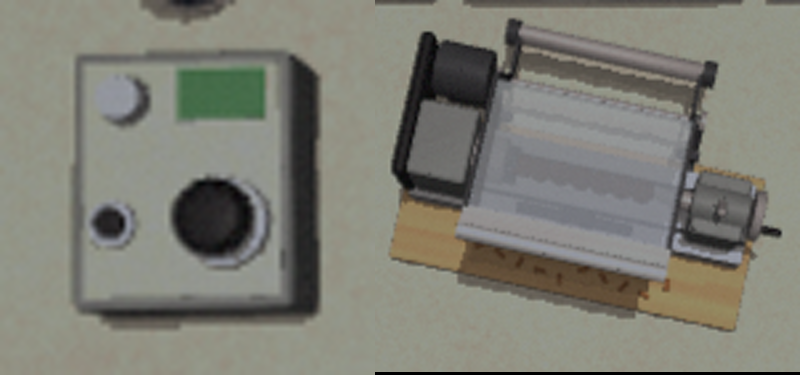

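View pics/crop2.png

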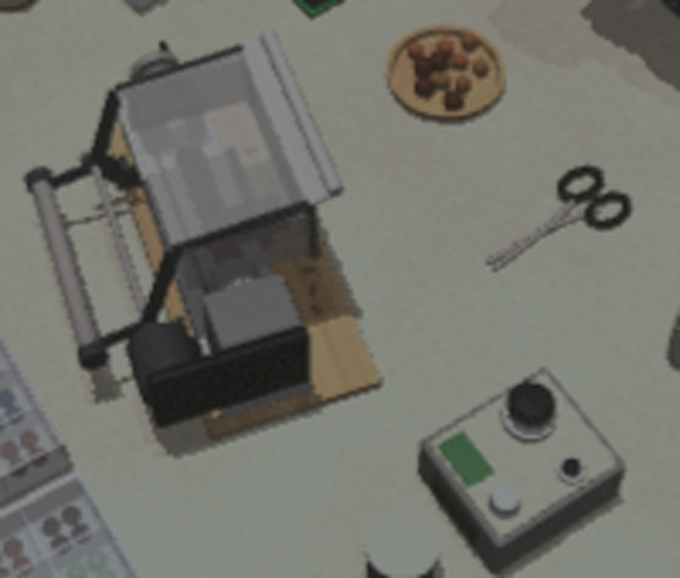

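The crop confirms the grey box: mushroom at top-view pixel (147.4,178.2), start button at (126.8,179.6), window and knob at the rear. The guard lip runs from about (227,146) to (305,162) in the top view.

Run:
```python
from h import *
f=lambda x,y:(195+(x-375)*160/425,60+y*140/372)
st=ray("top",147.4,178.2,.095);sa=ray("top",126.8,179.6,.07)
print("stop",st,"scene z.095",ray("scene",326.2,298.2,.095),"start",sa,np.linalg.norm((st-sa)[:2]))
L=ray("top",*f(460,229),.183);R=ray("top",*f(666,270),.183)
print("lip",L,R,np.linalg.norm(L-R),(L+R)/2)
print("lip scene",ray("scene",269.1,235.9,.183),ray("scene",248.8,191.2,.183))
d=(L-R)/np.linalg.norm(L-R);yaw=np.arctan2(-d[0],d[1]);print("yaw",np.degrees(yaw))
# board front corners z=.012
A=ray("top",*f(390,257),.012);B=ray("top",*f(734,328),.012);print("board",A,B,np.linalg.norm(A-B)); d2=A-B;print(np.degrees(np.arctan2(-d2[0],d2[1])))
m=(L+R)/2
ex=np.array([np.cos(yaw),np.sin(yaw),0]);print("hinge",m+.168*ex+[0,0,-.113])
print("mid lip from board: ",(A+B)/2+.012*ex)
c=robot.get_calibration("wrist");print(c)
for p in[(.4,-.2,.011)]:pass
print("caddy",ray("top",417,182,.08),"glue",ray("top",150,251,.05),"white jar",ray("top",139,123,.07))
```

```text
stop [0.54558323 0.32627646 0.095     ] scene z.095 [0.55106094 0.33420099 0.095     ] start [0.54508989 0.38407418 0.07      ] 0.057799826344044916
lip [0.60698309 0.12538493 0.183     ] [ 0.57214678 -0.04783054  0.183     ] 0.1766838063132411 [0.58956494 0.03877719 0.183     ]
lip scene [0.60619678 0.12916639 0.183     ] [ 0.57064616 -0.04134032  0.183     ]
yaw -11.37137175216979
board [0.61182192 0.21167299 0.012     ] [ 0.54097977 -0.12791631  0.012     ] 0.34689984941542856
-11.783549288438927
hinge [0.75426707 0.00565305 0.07      ]
mid lip from board:  [0.58816529 0.03951233 0.012     ]
{'camera_matrix': array([[376.12510768,   0.        , 282.03213367],
       [  0.        , 376.12510768, 207.84893034],
       [  0.        ,   0.        ,   1.        ]]), 'tool_from_camera': array([[ 1.91332918e-05,  9.45735687e-01,  3.24936933e-01,
         8.48138466e-02],
       [ 9.99999932e-01, -1.37485455e-04,  3.41271179e-04,
        -4.46915064e-04],
       [ 3.67426435e-04,  3.24936905e-01, -9.45735625e-01,
        -1.38395464e-01],
       [ 0.00000000e+00,  0.00000000e+00,  0.00000000e+00,
         1.00000000e+00]])}
caddy [ 0.5371643  -0.33406821  0.08      ] glue [0.36812322 0.32963809 0.05      ] white jar [0.68709067 0.35648006 0.07      ]
```

```bash
cat >> h.py <<'E'
from scipy.spatial.transform import Rotation as Ro
def Rt(yaw,tilt=0): # tool down, x heading yaw(deg), fingers tilted forward by tilt
    return Ro.from_euler("z",yaw,degrees=True)*Ro.from_euler("x",180,degrees=True)*Ro.from_euler("y",tilt,degrees=True)
def go(p,yaw,tilt=0):
    s=robot.sense();R=Ro.from_quat(s["tool_rot"]);d=R.inv().apply(np.array(p)-s["eef_pos"])*100
    w=np.degrees((R.inv()*Rt(yaw,tilt)).as_rotvec());print("t",s["t"],"pos",np.round(s["eef_pos"],4),"z",np.round(R.as_matrix()[:,2],3),"F",np.round(s["contact_force"],1));print("shift cm",np.round(d,2),"n",np.linalg.norm(d)/5,"turn",np.round(w,1))
E
python3 - <<'E'
from h import *
go((.547,.329,.2),-11.5)
print(Rt(0,40).as_matrix().round(2), Rt(-11.5,0).as_matrix().round(2))
E
```

```text
t 0.1 pos [ 0.2594 -0.6225  0.2455] z [-0.001  0.002 -1.   ] F [-0.6  0.4  0.2]
shift cm [ 63.15 -76.76   4.71] n 19.900862037371127 turn [-0.1  0.  34.1]
[[ 0.77  0.    0.64]
 [ 0.   -1.   -0.  ]
 [ 0.64  0.   -0.77]] [[ 0.98 -0.2  -0.  ]
 [-0.2  -0.98 -0.  ]
 [ 0.    0.   -1.  ]]
```

>>> {"op": "servo_tool", "data": {
  "series": [
    {"tx":3.1,"ty":-3.8,"wz":6.8,"hand":0},
    {"tx":6.2,"ty":-7.6,"wz":13.6,"hand":0},
    {"tx":9.3,"ty":-11.4,"wz":20.4,"hand":0},
    {"tx":12.4,"ty":-15.2,"wz":27.2,"hand":0},
    {"tx":15.5,"ty":-19,"wz":34,"hand":0}
  ],
  "squeeze": 10
}}

```text
invalid input at $.series[0]: expected keys hand, tx, ty, tz, wx, wy, wz
```

```bash
python3 -c "
from h import *
go((.547,.329,.2),-11.5)"
```

```text
t 0.1 pos [ 0.2594 -0.6225  0.2455] z [-0.001  0.002 -1.   ] F [-0.6  0.4  0.2]
shift cm [ 63.15 -76.76   4.71] n 19.900862037371127 turn [-0.1  0.  34.1]
```

>>> {"op": "servo_tool", "data": {
  "series": [
    {"tx":3.1,"ty":-3.8,"tz":0,"wx":0,"wy":0,"wz":6.8,"hand":0},
    {"tx":6.2,"ty":-7.6,"tz":0,"wx":0,"wy":0,"wz":13.6,"hand":0},
    {"tx":9.3,"ty":-11.4,"tz":0,"wx":0,"wy":0,"wz":20.4,"hand":0},
    {"tx":12.4,"ty":-15.2,"tz":0,"wx":0,"wy":0,"wz":27.2,"hand":0},
    {"tx":15.5,"ty":-19,"tz":0,"wx":0,"wy":0,"wz":34,"hand":0}
  ],
  "squeeze": 10
}}

```text
t: 0.6
eef_pos: [0.3296, -0.386, 0.2461]
tool_rot: [0.995, -0.102, -0.0, -0.0]
contact_force: [0.6, -0.3, 1.1]
grip_width: 0.0501
finger_force: 0.0
```

>>> {"op": "servo_tool", "data": {
  "series": [
    {"tx":0.5,"ty":-4.9,"tz":0,"wx":0,"wy":0,"wz":0,"hand":0},
    {"tx":1,"ty":-9.8,"tz":0,"wx":0,"wy":0,"wz":0,"hand":0},
    {"tx":1.4,"ty":-14.7,"tz":0,"wx":0,"wy":0,"wz":0,"hand":0},
    {"tx":1.8,"ty":-19.6,"tz":0,"wx":0,"wy":0,"wz":0,"hand":0},
    {"tx":2.3,"ty":-24.5,"tz":0,"wx":0,"wy":0,"wz":0,"hand":0}
  ]
}}

```text
t: 1.1
eef_pos: [0.4003, -0.1504, 0.2465]
tool_rot: [0.995, -0.099, 0.0, -0.0]
contact_force: [0.0, -0.3, -0.1]
grip_width: 0.0098
finger_force: 0.0
```

>>> {"op": "servo_tool", "data": {
  "series": [
    {"tx":0.5,"ty":-4.9,"tz":0,"wx":0,"wy":0,"wz":0,"hand":0},
    {"tx":1,"ty":-9.8,"tz":0,"wx":0,"wy":0,"wz":0,"hand":0},
    {"tx":1.4,"ty":-14.7,"tz":0,"wx":0,"wy":0,"wz":0,"hand":0},
    {"tx":1.8,"ty":-19.6,"tz":0,"wx":0,"wy":0,"wz":0,"hand":0},
    {"tx":2.3,"ty":-24.5,"tz":0,"wx":0,"wy":0,"wz":0,"hand":0}
  ]
}}

```text
t: 1.6
eef_pos: [0.4712, 0.0853, 0.2465]
tool_rot: [0.995, -0.099, 0.0, 0.0]
contact_force: [0.3, -0.3, -0.1]
grip_width: 0.0006
finger_force: 0.0
```

>>> {"op": "servo_tool", "data": {
  "series": [
    {"tx":0.5,"ty":-4.9,"tz":0,"wx":0,"wy":0,"wz":0,"hand":0},
    {"tx":1,"ty":-9.8,"tz":0,"wx":0,"wy":0,"wz":0,"hand":0},
    {"tx":1.4,"ty":-14.7,"tz":0,"wx":0,"wy":0,"wz":0,"hand":0},
    {"tx":1.8,"ty":-19.6,"tz":0,"wx":0,"wy":0,"wz":0,"hand":0},
    {"tx":2.3,"ty":-24.5,"tz":0,"wx":0,"wy":0,"wz":0,"hand":0}
  ]
}}

```text
t: 2.1
eef_pos: [0.5421, 0.3209, 0.2461]
tool_rot: [0.995, -0.099, -0.0, 0.0]
contact_force: [0.4, -0.3, 0.1]
grip_width: 0.0003
finger_force: 0.0
```

```bash
cat >> h.py <<'E'
def wcam():
    s=robot.sense();im=robot.read_camera("wrist");c=robot.get_calibration("wrist")
    T=np.eye(4);T[:3,:3]=Ro.from_quat(s["tool_rot"]).as_matrix();T[:3,3]=s["eef_pos"]
    return im,np.array(c["camera_matrix"]),T@np.array(c["tool_from_camera"])
def wray(K,T,u,v,z):
    d=T[:3,:3]@((np.linalg.inv(K)@[u,v,1])*[1,-1,-1]);o=T[:3,3];return o+d*(z-o[2])/d[2]
E
python3 - <<'E'
from h import *
go((.547,.329,.2),-11.5)
im,K,T=wcam();cv2.imwrite("pics/w1.png",im);np.savez("w1.npz",K=K,T=T)
E
```

```text
t 2.1 pos [0.5421 0.3209 0.2461] z [-0.001 -0.001 -1.   ] F [ 0.4 -0.3  0.1]
shift cm [ 0.32 -0.9   4.61] n 0.9411685387408213 turn [0.  0.  0.1]
```

View pics/w1.png

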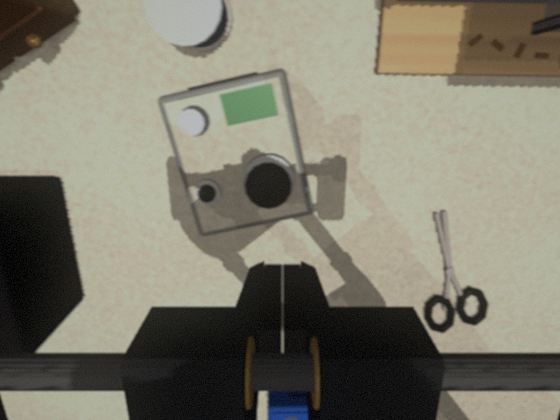

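The wrist view shows the grey box below: mushroom head centred at (268,185), start button at (207,193), closed fingers at (283,265).

Run:
```python
from h import *
d=np.load("w1.npz");K,T=d["K"],d["T"]
a=wray(K,T,268,185,.095);b=wray(K,T,207,193,.07);print(a,b,np.linalg.norm((a-b)[:2]), wray(K,T,291,185,.095)-a)
go((a[0],a[1],.113),-11.5)
```

```text
[0.54849697 0.33126076 0.095     ] [0.54528063 0.38723681 0.07      ] 0.056068375188183944 [-0.00361092 -0.01797641  0.        ]
t 2.15 pos [0.5438 0.3276 0.2454] z [ 0.001  0.005 -1.   ] F [3.2 4.4 1.4]
shift cm [ 0.39 -0.38 13.24] n 2.650986934546658 turn [-0.3  0.   0.3]
```

>>> {"op": "servo_tool", "data": {
  "series": [
    {"tx":0.2,"ty":-0.1,"tz":4,"wx":0,"wy":0,"wz":0,"hand":0},
    {"tx":0.4,"ty":-0.2,"tz":8,"wx":0,"wy":0,"wz":0,"hand":0},
    {"tx":0.4,"ty":-0.2,"tz":12,"wx":0,"wy":0,"wz":0,"hand":0},
    {"tx":0.4,"ty":-0.2,"tz":13,"wx":0,"wy":0,"wz":0,"hand":0},
    {"tx":0.4,"ty":-0.2,"tz":13,"wx":0,"wy":0,"wz":0,"hand":0}
  ]
}}

```text
t: 2.65
eef_pos: [0.5448, 0.3189, 0.1142]
tool_rot: [0.995, -0.099, -0.002, 0.002]
contact_force: [0.2, 0.2, 0.0]
grip_width: 0.0004
finger_force: 0.0
```

>>> {"op": "servo_tool", "data": {
  "series": [
    {"tx":0.1,"ty":-0.6,"tz":0,"wx":0,"wy":0,"wz":0,"hand":0},
    {"tx":0.1,"ty":-1.1,"tz":0,"wx":0,"wy":0,"wz":0,"hand":0},
    {"tx":0.1,"ty":-1.1,"tz":0.5,"wx":0,"wy":0,"wz":0,"hand":0},
    {"tx":0.1,"ty":-1.1,"tz":1,"wx":0,"wy":0,"wz":0,"hand":0},
    {"tx":0.1,"ty":-1.1,"tz":1.2,"wx":0,"wy":0,"wz":0,"hand":0}
  ]
}}

```text
t: 3.15
eef_pos: [0.5496, 0.3306, 0.1046]
tool_rot: [0.995, -0.099, -0.0, 0.0]
contact_force: [0.6, -0.1, 0.4]
grip_width: 0.0001
finger_force: 0.0
```

>>> {"op": "servo_tool", "data": {
  "series": [
    {"tx":0,"ty":0,"tz":0.2,"wx":0,"wy":0,"wz":0,"hand":0},
    {"tx":0,"ty":0,"tz":0.4,"wx":0,"wy":0,"wz":0,"hand":0},
    {"tx":0,"ty":0,"tz":0.6,"wx":0,"wy":0,"wz":0,"hand":0},
    {"tx":0,"ty":0,"tz":0.6,"wx":0,"wy":0,"wz":0,"hand":0}
  ]
}}

```text
t: 3.55
eef_pos: [0.5496, 0.3305, 0.0989]
tool_rot: [0.995, -0.099, -0.0, 0.0]
contact_force: [-2.2, -2.1, 4.7]
grip_width: 0.0004
finger_force: 2.1
```

>>> {"op": "servo_tool", "data": {
  "series": [
    {"tx":0,"ty":0,"tz":0.2,"wx":0,"wy":0,"wz":0,"hand":0},
    {"tx":0,"ty":0,"tz":0.3,"wx":0,"wy":0,"wz":0,"hand":0},
    {"tx":0,"ty":0,"tz":0.35,"wx":0,"wy":0,"wz":0,"hand":0},
    {"tx":0,"ty":0,"tz":0.35,"wx":0,"wy":0,"wz":0,"hand":0},
    {"tx":0,"ty":0,"tz":0.35,"wx":0,"wy":0,"wz":0,"hand":0}
  ]
}}

```text
t: 4.05
eef_pos: [0.5499, 0.3307, 0.0968]
tool_rot: [0.995, -0.099, 0.0, -0.0]
contact_force: [-4.2, -2.5, 8.8]
grip_width: 0.0005
finger_force: 5.1
```

>>> {"op": "servo_tool", "data": {
  "series": [
    {"tx":0,"ty":0,"tz":-2,"wx":0,"wy":0,"wz":0,"hand":0},
    {"tx":0,"ty":0,"tz":-6,"wx":0,"wy":0,"wz":0,"hand":0},
    {"tx":0,"ty":0,"tz":-10,"wx":0,"wy":0,"wz":0,"hand":0},
    {"tx":0,"ty":0,"tz":-15,"wx":0,"wy":0,"wz":0,"hand":0},
    {"tx":0,"ty":0,"tz":-15,"wx":0,"wy":0,"wz":0,"hand":0}
  ]
}}

```text
t: 4.55
eef_pos: [0.5541, 0.3329, 0.2543]
tool_rot: [0.995, -0.099, 0.006, -0.004]
contact_force: [0.6, 0.3, 0.9]
grip_width: 0.0002
finger_force: 0.0
```

Run:
```python
from h import *
go((.462,.067,.24),-11.5,0)
```

```text
t 4.55 pos [0.5541 0.3329 0.2543] z [ 0.014  0.007 -1.   ] F [0.6 0.3 0.9]
shift cm [-3.79 27.9   1.11] n 5.63566340326061 turn [-0.6 -0.7  0.1]
```

>>> {"op": "servo_tool", "data": {
  "series": [
    {"tx":-0.8,"ty":4.8,"tz":0,"wx":0,"wy":0,"wz":0,"hand":0},
    {"tx":-1.6,"ty":9.6,"tz":0,"wx":0,"wy":0,"wz":0,"hand":0},
    {"tx":-2.4,"ty":14.4,"tz":0,"wx":0,"wy":5,"wz":0,"hand":0},
    {"tx":-3.2,"ty":19.2,"tz":0,"wx":0,"wy":10,"wz":0,"hand":0},
    {"tx":-3.8,"ty":24,"tz":0,"wx":0,"wy":15,"wz":0,"hand":0}
  ]
}}

```text
t: 5.05
eef_pos: [0.4646, 0.1014, 0.2446]
tool_rot: [0.986, -0.098, 0.132, 0.013]
contact_force: [1.3, -0.6, 1.4]
grip_width: 0.0005
finger_force: 0.0
```

Run:
```python
from h import *
go((.462,.067,.24),-11.5,40)
```

```text
t 5.05 pos [0.4646 0.1014 0.2446] z [ 0.257 -0.052 -0.965] F [ 1.3 -0.6  1.4]
shift cm [0.28 3.42 0.55] n 0.6956405592970646 turn [-0.1 24.8  0.2]
```

>>> {"op": "servo_tool", "data": {
  "series": [
    {"tx":0,"ty":1.7,"tz":0,"wx":0,"wy":8,"wz":0,"hand":0},
    {"tx":0,"ty":3.4,"tz":0,"wx":0,"wy":16,"wz":0,"hand":0},
    {"tx":0,"ty":3.4,"tz":0,"wx":0,"wy":25,"wz":0,"hand":0},
    {"tx":0,"ty":3.4,"tz":0,"wx":0,"wy":25,"wz":0,"hand":0}
  ]
}}

```text
t: 5.45
eef_pos: [0.4534, 0.0684, 0.2388]
tool_rot: [0.936, -0.092, 0.338, 0.035]
contact_force: [0.5, -1.0, -0.8]
grip_width: 0.0007
finger_force: 0.0
```

Run:
```python
from h import *
im,K,T=wcam();cv2.imwrite("pics/w2.png",im);np.savez("w2.npz",K=K,T=T)
M=np.array([.589,.041,.183]);R=Rt(-11.5,40).as_matrix();x,z=R[:,0],R[:,2]
P=M-.041*x+.012*z;print(P);go(P,-11.5,40)
```

```text
[0.5657813  0.0457239  0.14745317]
t 5.5 pos [0.4555 0.0694 0.2416] z [ 0.626 -0.126 -0.769] F [0.4 0.1 0.3]
shift cm [ 2.66  0.15 14.45] n 2.938812378734947 turn [-0.1  0.3  0.3]
```

View pics/w2.png

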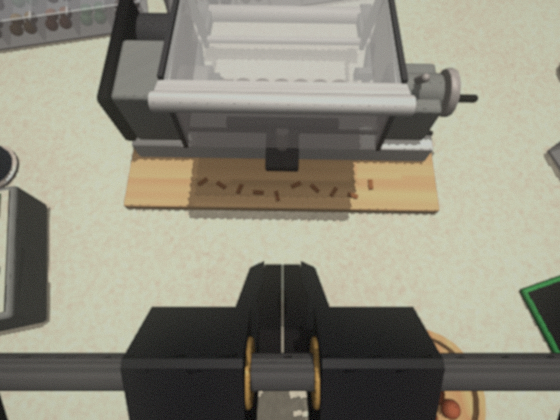

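The wrist view shows the guard closed. The lip runs level from (152,103) to (414,104) and is centred on the fingers at column 283. The hood's dark latch block is at (282,155).

```bash
cat > plan.py <<'E'
from h import *
d=np.load("w2.npz");K,T=d["K"],d["T"]
L,R_,M=[wray(K,T,u,v,.183) for u,v in((152,103),(414,104),(283,103.5))]
f=np.array([np.cos(np.radians(-11.5)),np.sin(np.radians(-11.5)),0]);e=np.array([0,0,1.])
def lip(th):
    a=np.arctan2(113,168)+th;return M+.168*f-.113*e+.202*(-np.cos(a)*f+np.sin(a)*e)
def tcp(th,tilt,off,along=.012):
    r=Rt(-11.5,tilt).as_matrix();return lip(th)-off*r[:,0]+along*r[:,2]
if __name__=="__main__":
    print(L,R_,M,np.linalg.norm(L-R_))
    print(tcp(0,40,.041));go(tcp(0,40,.041),-11.5,40)
    r=Rt(-11.5,40);p0=tcp(0,40,.016)
    for th in np.arange(0,1.01,.1):
        t=40-35*th; p=tcp(th,t,.016);print(round(th,1),np.round(r.inv().apply(p-p0)*100,2),"wy",round(t-40,1),p.round(3))
E
python3 plan.py
```

```text
[0.60411355 0.12962512 0.183     ] [ 0.56854335 -0.04713106  0.183     ] [0.58634743 0.04134131 0.183     ] 0.18029971450467216
[0.56350868 0.04598791 0.14719238]
t 5.5 pos [0.4555 0.0694 0.2416] z [ 0.626 -0.126 -0.769] F [0.4 0.1 0.3]
shift cm [ 2.47  0.17 14.32] n 2.907375379830613 turn [-0.1  0.3  0.3]
0.0 [0. 0. 0.] wy 0.0 [0.582 0.042 0.163]
0.1 [ 1.9  -0.   -0.56] wy -3.5 [0.593 0.04  0.18 ]
0.2 [ 3.83  0.   -0.93] wy -7.0 [0.605 0.038 0.195]
0.3 [ 5.79  0.   -1.1 ] wy -10.5 [0.619 0.035 0.209]
0.4 [ 7.76 -0.   -1.07] wy -14.0 [0.634 0.032 0.221]
0.5 [ 9.7   0.   -0.84] wy -17.5 [0.65  0.028 0.232]
0.6 [11.61  0.   -0.42] wy -21.0 [0.667 0.025 0.241]
0.7 [13.47 -0.    0.19] wy -24.5 [0.685 0.021 0.248]
0.8 [15.24  0.    0.98] wy -28.0 [0.703 0.018 0.254]
0.9 [16.93 -0.    1.95] wy -31.5 [0.722 0.014 0.257]
1.0 [18.51 -0.    3.08] wy -35.0 [0.741 0.01  0.259]
```

>>> {"op": "servo_tool", "data": {
  "series": [
    {"tx":0.5,"ty":0.1,"tz":4,"wx":0,"wy":0,"wz":0,"hand":0},
    {"tx":1.0,"ty":0.1,"tz":8,"wx":0,"wy":0,"wz":0,"hand":0},
    {"tx":1.7,"ty":0.1,"tz":12,"wx":0,"wy":0,"wz":0,"hand":0},
    {"tx":2.2,"ty":0.1,"tz":14.2,"wx":0,"wy":0,"wz":0,"hand":0},
    {"tx":2.2,"ty":0.1,"tz":14.2,"wx":0,"wy":0,"wz":0,"hand":0}
  ]
}}

```text
t: 6.0
eef_pos: [0.5674, 0.0425, 0.1532]
tool_rot: [0.937, -0.092, 0.335, 0.032]
contact_force: [-0.6, -0.5, -0.1]
grip_width: 0.0002
finger_force: 0.0
```

Run:
```python
from plan import *
go(tcp(0,40,.016),-11.5,40)
```

```text
t 6.0 pos [0.5674 0.0425 0.1532] z [ 0.623 -0.121 -0.773] F [-0.6 -0.5 -0.1]
shift cm [ 1.77 -0.26  0.16] n 0.3594686946350011 turn [-0.3  0.6  0.1]
```

>>> {"op": "servo_tool", "data": {
  "series": [
    {"tx":0.8,"ty":0,"tz":0.1,"wx":0,"wy":0,"wz":0,"hand":0},
    {"tx":1.5,"ty":0,"tz":0.1,"wx":0,"wy":0,"wz":0,"hand":0},
    {"tx":2.2,"ty":0,"tz":0,"wx":0,"wy":-1,"wz":0,"hand":0},
    {"tx":3,"ty":0,"tz":-0.2,"wx":0,"wy":-2.5,"wz":0,"hand":0},
    {"tx":3.8,"ty":0,"tz":-0.4,"wx":0,"wy":-4,"wz":0,"hand":0}
  ]
}}

```text
t: 6.5
eef_pos: [0.5902, 0.0391, 0.1831]
tool_rot: [0.948, -0.092, 0.304, 0.027]
contact_force: [-1.3, -0.9, -0.4]
grip_width: 0.0004
finger_force: 0.6
```

Run:
```python
from plan import *
cv2.imwrite("pics/w3.png",robot.read_camera("wrist"))
s=robot.sense();r=Ro.from_quat(s["tool_rot"])
for th in np.arange(.1,.9,.1):
    t=40-35*th;p=tcp(th,t,.016);print(th.round(2),np.round(r.inv().apply(p-s["eef_pos"])*100,2),np.round(np.degrees((r.inv()*Rt(-11.5,t)).as_rotvec()),1))
```

```text
0.1 [-0.38 -0.07  0.52] [-0.6  0.7  0.2]
0.2 [ 1.52 -0.07  0.01] [-0.6 -2.8  0.2]
0.3 [ 3.47 -0.06 -0.3 ] [-0.6 -6.3  0.3]
0.4 [ 5.43 -0.06 -0.42] [-0.6 -9.8  0.3]
0.5 [ 7.38 -0.05 -0.33] [ -0.5 -13.3   0.3]
0.6 [ 9.32 -0.04 -0.06] [ -0.5 -16.8   0.3]
0.7 [11.21 -0.02  0.42] [ -0.5 -20.3   0.3]
0.8 [ 1.304e+01 -1.000e-02  1.080e+00] [ -0.5 -23.8   0.4]
```

View pics/w3.png

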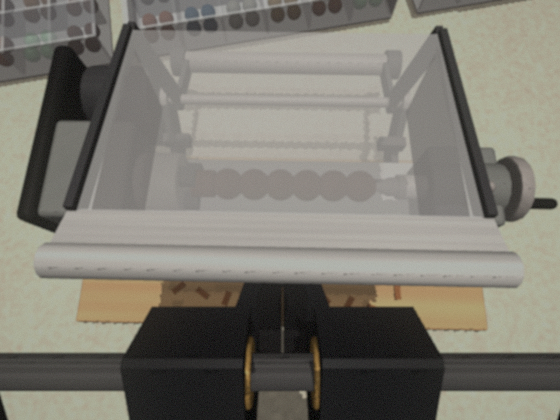

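The fingers (283,285) are now tucked under the lip, whose centre line is at row 265, with light contact. I'll continue along the arc.

>>> {"op": "servo_tool", "data": {
  "series": [
    {"tx":1,"ty":0,"tz":0.1,"wx":0,"wy":-2,"wz":0,"hand":0},
    {"tx":2,"ty":0,"tz":0,"wx":0,"wy":-4,"wz":0,"hand":0},
    {"tx":3,"ty":0,"tz":-0.2,"wx":0,"wy":-6,"wz":0,"hand":0},
    {"tx":4,"ty":0,"tz":-0.3,"wx":0,"wy":-8,"wz":0,"hand":0},
    {"tx":5,"ty":0,"tz":-0.3,"wx":0,"wy":-9.5,"wz":0,"hand":0}
  ]
}}

```text
t: 7.05
eef_pos: [0.6292, 0.0315, 0.2155]
tool_rot: [0.97, -0.094, 0.226, 0.019]
contact_force: [0.0, 0.3, -0.1]
grip_width: 0.0002
finger_force: 0.5
```

Run:
```python
from plan import *
s=robot.sense();r=Ro.from_quat(s["tool_rot"])
for th in np.arange(.3,1.0,.1):
    t=40-35*th;p=tcp(th,t,.016);print(th.round(2),np.round(r.inv().apply(p-s["eef_pos"])*100,2),np.round(np.degrees((r.inv()*Rt(-11.5,t)).as_rotvec()),1))
```

```text
0.3 [-1.26 -0.12  0.12] [-0.5  3.3  0.3]
0.4 [ 0.66 -0.11 -0.32] [-0.5 -0.2  0.3]
0.5 [ 2.6  -0.1  -0.57] [-0.5 -3.7  0.3]
0.6 [ 4.56 -0.09 -0.62] [-0.4 -7.2  0.4]
0.7 [ 6.5  -0.08 -0.47] [ -0.4 -10.7   0.4]
0.8 [ 8.42 -0.06 -0.12] [ -0.4 -14.2   0.4]
0.9 [10.29 -0.05  0.41] [ -0.4 -17.7   0.4]
```

>>> {"op": "servo_tool", "data": {
  "series": [
    {"tx":1,"ty":0,"tz":-0.1,"wx":0,"wy":-1.5,"wz":0,"hand":0},
    {"tx":2,"ty":0,"tz":-0.3,"wx":0,"wy":-3,"wz":0,"hand":0},
    {"tx":3,"ty":0,"tz":-0.4,"wx":0,"wy":-5,"wz":0,"hand":0},
    {"tx":4,"ty":0,"tz":-0.5,"wx":0,"wy":-7,"wz":0,"hand":0},
    {"tx":5,"ty":0,"tz":-0.5,"wx":0,"wy":-8.5,"wz":0,"hand":0}
  ]
}}

```text
t: 7.55
eef_pos: [0.6713, 0.0232, 0.242]
tool_rot: [0.984, -0.095, 0.153, 0.012]
contact_force: [-0.5, -1.0, -0.5]
grip_width: 0.0007
finger_force: 0.1
```

Run:
```python
from plan import *
s=robot.sense();r=Ro.from_quat(s["tool_rot"])
for th in np.arange(.5,1.1,.1):
    t=40-35*th;p=tcp(th,t,.016);print(th.round(2),np.round(r.inv().apply(p-s["eef_pos"])*100,2),np.round(np.degrees((r.inv()*Rt(-11.5,t)).as_rotvec()),1))
cv2.imwrite("pics/w4.png",robot.read_camera("wrist"))
```

```text
0.5 [-2.4  -0.1   0.27] [-0.4  4.8  0.4]
0.6 [-0.48 -0.09 -0.06] [-0.4  1.3  0.4]
0.7 [ 1.47 -0.07 -0.2 ] [-0.4 -2.2  0.4]
0.8 [ 3.42 -0.06 -0.14] [-0.4 -5.7  0.4]
0.9 [ 5.34 -0.05  0.11] [-0.4 -9.2  0.4]
1.0 [ 7.23 -0.03  0.56] [ -0.4 -12.7   0.4]
1.1 [ 9.06 -0.01  1.2 ] [ -0.4 -16.2   0.5]
```

View pics/w4.png

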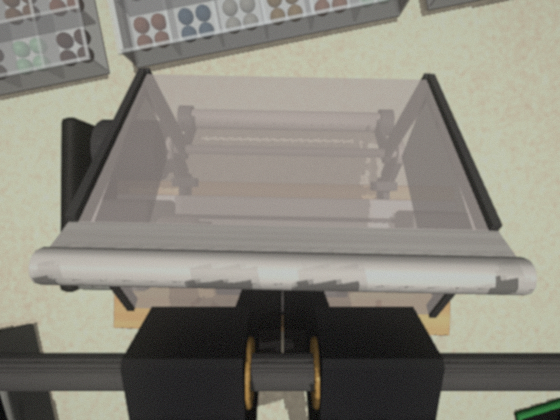

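The lip at row 270 is still riding on the fingers, with the guard at about 0.62 rad. I'll push gently past the balance point.

>>> {"op": "servo_tool", "data": {
  "series": [
    {"tx":1,"ty":0,"tz":0,"wx":0,"wy":-2,"wz":0,"hand":0},
    {"tx":2,"ty":0,"tz":-0.1,"wx":0,"wy":-3,"wz":0,"hand":0},
    {"tx":3,"ty":0,"tz":-0.1,"wx":0,"wy":-5,"wz":0,"hand":0},
    {"tx":4,"ty":0,"tz":0,"wx":0,"wy":-7,"wz":0,"hand":0},
    {"tx":4.8,"ty":0,"tz":0.1,"wx":0,"wy":-8,"wz":0,"hand":0}
  ]
}}

```text
t: 8.1
eef_pos: [0.7166, 0.0142, 0.255]
tool_rot: [0.992, -0.096, 0.084, 0.006]
contact_force: [-0.4, 0.6, -0.2]
grip_width: 0.0006
finger_force: 0.0
```

>>> {"op": "servo_tool", "data": {
  "series": [
    {"tx":0,"ty":0,"tz":0,"wx":0,"wy":0,"wz":0,"hand":0},
    {"tx":-1,"ty":0,"tz":0,"wx":0,"wy":0,"wz":0,"hand":0},
    {"tx":-3,"ty":0,"tz":0,"wx":0,"wy":0,"wz":0,"hand":0},
    {"tx":-6,"ty":0,"tz":0,"wx":0,"wy":0,"wz":0,"hand":0},
    {"tx":-10,"ty":0,"tz":0,"wx":0,"wy":0,"wz":0,"hand":0}
  ]
}}

```text
t: 8.6
eef_pos: [0.6173, 0.0331, 0.2364]
tool_rot: [0.992, -0.096, 0.084, 0.006]
contact_force: [-0.2, -0.4, 0.4]
grip_width: 0.0004
finger_force: 0.0
```

>>> {"op": "servo_tool", "data": {
  "series": [
    {"tx":-2,"ty":0,"tz":-3,"wx":0,"wy":0,"wz":0,"hand":0},
    {"tx":-4,"ty":0,"tz":-5,"wx":0,"wy":0,"wz":0,"hand":0},
    {"tx":-4,"ty":0,"tz":-5,"wx":0,"wy":0,"wz":0,"hand":0},
    {"tx":-4,"ty":0,"tz":-5,"wx":0,"wy":0,"wz":0,"hand":0},
    {"tx":-4,"ty":0,"tz":-5,"wx":0,"wy":0,"wz":0,"hand":0}
  ]
}}

```text
t: 9.1
eef_pos: [0.5716, 0.0417, 0.2782]
tool_rot: [0.992, -0.096, 0.083, 0.006]
contact_force: [0.7, -0.1, -0.2]
grip_width: 0.0007
finger_force: 0.0
```

>>> {"op": "servo_tool", "data": {
  "series": [
    {"tx":0,"ty":0,"tz":0,"wx":0,"wy":0,"wz":0,"hand":0},
    {"tx":0,"ty":0,"tz":0,"wx":0,"wy":0,"wz":0,"hand":0},
    {"tx":0,"ty":0,"tz":0,"wx":0,"wy":0,"wz":0,"hand":0},
    {"tx":0,"ty":0,"tz":0,"wx":0,"wy":0,"wz":0,"hand":0},
    {"tx":0,"ty":0,"tz":0,"wx":0,"wy":0,"wz":0,"hand":0}
  ]
}}

```text
t: 9.6
eef_pos: [0.5721, 0.0416, 0.2788]
tool_rot: [0.992, -0.096, 0.083, 0.006]
contact_force: [0.3, 0.7, 0.5]
grip_width: 0.0005
finger_force: 0.0
```

Run:
```python
from h import *
a=robot.read_camera("scene")
for i in range(8): robot.read_camera("top")
b=robot.read_camera("scene");print(np.abs(a.astype(int)-b)[180:350,150:370].max())
cv2.imwrite("pics/s5.png",b);print(robot.sense()["contact_force"],robot.sense()["t"])
```

```text
37
[-1.06140223 -0.29046237  0.27632046] 10.1
```

View pics/s5.png

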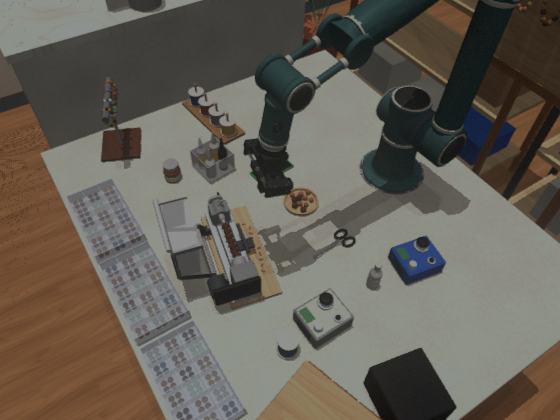

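The scene view shows the guard tipped back, with its lip edge along about (156,200)–(175,275) and the arm clear of it. I'll check the lip pixels against 1.5 rad and check that the guard is still before handing in.

Run:
```python
from plan import *
y=np.array([np.sin(np.radians(11.5)),np.cos(np.radians(11.5)),0])
for th in(1.2,1.35,1.5): print(th,proj("scene",lip(th)-.09*y).round(),proj("scene",lip(th)+.09*y).round())
a=robot.read_camera("scene").astype(int)
for i in range(5): robot.read_camera("top")
b=robot.read_camera("scene");print(np.abs(a-b)[190:285,150:215].mean(),np.abs(a-cv2.imread("pics/s5.png"))[190:285,150:215].mean(),np.abs(a-b)[50:140,20:120].mean())
cv2.imwrite("pics/s6.png",cv2.resize(b[180:310,140:290],None,fx=4,fy=4,interpolation=cv2.INTER_CUBIC))
```

```text
1.2 [174. 190.] [191. 240.]
1.35 [164. 195.] [180. 245.]
1.5 [155. 200.] [170. 251.]
0.7902834008097166 0.788502024291498 1.0941851851851851
```

View pics/s6.png

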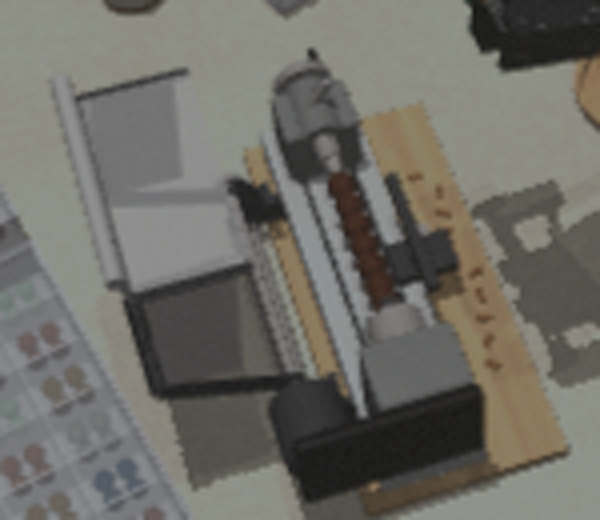

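The lip runs from crop (62,78) to (115,285), which is scene pixels (155.5,199.5) to (169,251). That matches the 1.5 rad prediction, and the guard is still.

```bash
python3 -c "
from rig import robot
print(robot.job_done())"
```

```text
the job is handed in; nothing more can be done
None
```

I pressed the stop button fully in (about 6 mm) and released it, then pushed the guard past its balance point; it now rests still at about 1.5 rad with the arm clear, and the job is handed in.

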